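# Hold a filter lid at its half-way vent position

### The arm

A 7-joint arm with a two-finger parallel gripper is mounted at the origin on the work surface; the furniture and walls round the work are solid. World frame = base frame: x ahead of the robot, y to its left, z up, the work surface at z = 0. Lengths are in m, angles in rad, forces in N, time in s.
With the tool pointing down it reaches from about 0.35 to 0.9 m from the base axis. Payload 8.1 kg.
Tool frame: the origin (TCP) lies at the very end of the fingers, on their centre line; the grasp point (between the pads) lies 19 mm behind it (arm.tcp_to_grasp is the z of the grasp point in the tool frame, in m); z points along the fingers, y is the line along which they close (so a half turn about z gives the same grasp; the last joint's range is limited). The gripper opens to 92 mm and grips with 3 to 60 N. Pads are 19 mm wide; open, the fingers measure 130 mm over their backs; the gripper's body (75 mm by 190 mm) begins 47 mm behind the grasp point.
Start: joints at [-1.285, 0.434, 0.025, 1.573, -0.012, 1.134, -0.075], TCP at [0.237, 0.578, 0.227] pointing down, gripper open.
Joint ranges: [-2.62, 2.62], [-0.44, 2.09], [-1.27, 1.32], [0.08, 2.57], [-1.32, 4.46], [0.12, 2], [-2.74, 2.74]. Speed limits (rad/s): [2.22, 2.22, 3.01, 3.01, 3.14, 3.14, 3.14].

### API

Orientations are given as a rotation vector (axis times angle).
In Python, from cell import readout, vision, sign_off, arm gives the robot as it stands. The module is installed in compiled form; this text tells all that it offers.
- The arm moves only by the shell command python3 -m creep 'ROWS' [FORCE]. ROWS is JSON, a list of rows, each a list of 5 numbers: the shift along the tool's x, y, z in units of 4 cm (1.0 is 4 cm), then the turn about the tool's z in units of 4 degrees (1.0 is 4 degrees), then the opening, from 0 (shut) to 1 (fully open). A call has 1 to 12 rows; each row shifts and turns the commanded pose from where the row before left it, along the tool's axes as they then stand; what a row does not reach is not made up. A row lasts 1/8 s, in which the tool goes at most 62.5 mm and 10.7 degrees, less where a joint would pass 70% of its speed; a pose out of reach is approached as far as the arm can. A call with a number of a shift or a turn outside -1 to 1 is refused whole. A call with a gripper value outside its range is refused whole. The fingers move at their own pace and stop on an object; FORCE is the grip in N (left out, the last holds). Time passes only in rows, so rows that do not move let the fingers close. It gives the time, the measured TCP pose, the force, the opening and the grip force at its end, in the units of the state.
- readout.observe(): the state, without advancing time (a new reading comes with each control period).
- vision.get_image(name): name is "scene" or "side" or "wrist"; returns a dict with "pixels" (480x640x3 uint8, blue, green, red), "z_map" (480x640 float32, m along the optical axis (not along the pixel's ray), 0 where there is no reading), "camera_matrix" (3x3 intrinsics, pixels), "k1" (the pictures are not rectified: a ray, as slopes to the right and down, at radius r is drawn at 1 + k1 r^2 times it, then the intrinsics apply), "position" and "rotation" of the camera in the world. Camera axes: x right, y up, looking along -z (the intrinsics and any distortion apply to the point x, -y, -z); pixel columns grow to the right and rows downward; lengths in m; the calibration is good to about 2 mm. A picture is of the moment at which its call begins.
- sign_off(): hands the job in; it is judged then, once.
The state is a dict: "clock": time; "joints": joint angles; "dq": joint speeds; "joint_efforts": joint torques, N m; "position": TCP position; "ee_rot": TCP orientation; "force": force on the tool from outside, world axes, zero at the start; "ft_torque": the same for the moment, N m; "width": opening from 0.0 (shut) to 1.0 (fully open); "gripper_force": force on a finger pad.
Only numpy, scipy, OpenCV 4.12 (cv2) and the standard library are available. Lean on these libraries where they do the work, as an engineer would, in place of code of your own. Each camera call takes 0.05 s, during which the arm holds its last target. There are 200 camera calls.

### The job

Fit the loose blue bayonet lid onto the air filter housing: enter its two pins straight down through the two slots at the white marks, press it down against the spring and twist it clockwise (seen from above) until the lid's white marks point at the orange marks, half way to the lock. Do not go on to the red marks, where it clicks locked. Finish while still gripping the lid and holding it there, because its springs would turn it back; leave the other objects where they are.

Things in the scene. Friction and masses are not known exactly. Their poses are not given: they have to be found in the camera images.
- bayonet_lid: Loose bayonet lid, 0.15 to 0.31 kg, standing on its plug. Origin: centre of the plug's underside, z up. Aluminium plug 57 mm across, z 0 to 31 mm, lowest 6 mm tapering to 47 mm. Two steel pins 6 mm thick on +x and -x at z = 12 mm, ending 36 mm from the axis. Blue flange 80 mm across, z 30 to 37 mm, white marks at +x and -x. A half turn about z makes no difference.
- lid_bar (a point): Centre of the lid's blue grip bar, on the lid's axis, 52 mm above its origin. The bar is 52 mm long (the lid's x), 16 mm thick (y) and stands z 37 to 67 mm. Grip it across the 16 mm, firmly (40 N or more).
- filter_housing: Air filter housing, fixed. Origin: centre of its underside, z up. Base 110 x 110 x 10 mm; round body 90 mm across, rim at z = 80 mm; brass ports at +y and -y, to 65 mm from the axis, z 18 to 38 mm. Mouth 61 mm wide under an inward edge (z 70 to 80 mm) with two slots, at +x and -x; cavity below 76 mm wide. The lid enters with its x along the housing's x, either way round.
- rim_center (a point): Centre of the housing's mouth, at rim height. Inside, a sprung plate meets the lid's underside 18 mm below the rim and yields under 3.5 N, rising to 6.5 N 12 mm lower. The lid can twist once its origin is 25 to 30 mm below the rim (at 30 its flange rests on the rim). Twisted, the spring lifts it to 25 mm at most.
- white_mark (a point): White mark on the rim at the +x slot (the -x slot has one too). Here a pin has 4 mm free to each side. Lid angles are counted from here, clockwise from above.
- orange_mark (a point): Orange mark on the rim, 0.70 rad clockwise from the white one: the half-way vent position (another lies opposite). The red marks, at 1.40 rad, are the locked end stop.
- click_point (a point): Sprung plunger in the wall that makes the click: a pin begins to feel it about 1.05 rad from the white mark and clicks past it at 1.2 rad.
- drive_ring (a joint): Sprung ring inside the housing that the pins push round, rad, clockwise positive: 0 at rest, 1.28 at the locked end. It starts to move when the lid has turned about 0.12 rad from the white marks (lid angle = value + 0.12) and turns the lid back with 0.03 to 0.13 N m if it is let go.
- ring_gauge: Bystander: steel ring gauge, 58 mm across, 18 mm high, loose; origin at the centre of its underside.
- milled_block: Bystander: milled aluminium block 32 x 56 x 22 mm, loose; origin at the centre of its underside.
- reference_sphere: Bystander: white ceramic ball on a steel foot, 44 x 50 mm, 93 mm high, loose; origin at the centre of its underside.
- turned_shaft: Bystander: stepped steel shaft standing on its flange, 33 mm across, 73 mm high, loose; origin at the centre of its underside.
Things that resemble listed ones, but are neither listed nor needed, are in the scene too. What is meant by the bayonet_lid is not black or brown, and is the smaller of those in its own colour.

How it is judged:
By the outcome, as a careful person would: the job done as asked, in the order asked, and still so for the second after the job is handed in, while the arm keeps its last pose, push and grip.
It also fails if it takes over 45 s, if anything falls off the work surface, if the arm or the gripper's body presses on something with over 40 N, if the wrist force passes 120 N, or if a joint passes its speed limit or range.

## Working session

There is one attempt and no reset: what is moved stays moved. The work goes in short steps, Python scripts to look and compute and a shell command to move; the robot and the scene stay as the last step left them, time stands still between calls to the robot, and variables do not carry over. Pictures are saved under pics/ and viewed, at most 10 in all, crops included, and the job is handed in when it is done.

```bash
mkdir -p pics; cat > h.py <<'E'
import numpy as np, cv2
from cell import readout, vision, sign_off, arm
def grab(n):
    d=vision.get_image(n); d['name']=n; np.save(f'{n}.npy',d,allow_pickle=True); return d
def load(n): return np.load(f'{n}.npy',allow_pickle=True).item()
def rays(d,uv):
    uv=np.asarray(uv,float).reshape(-1,1,2)
    s=cv2.undistortPoints(uv,np.array(d['camera_matrix'],float),np.array([d['k1'],0,0,0],float)).reshape(-1,2)
    return np.c_[s[:,0],-s[:,1],-np.ones(len(s))]
def on_plane(d,uv,z):
    r=rays(d,uv)@np.array(d['rotation']).T; p=np.array(d['position'])
    return p+r*((z-p[2])/r[:,2])[:,None]
def by_depth(d,uv):
    uv=np.asarray(uv).reshape(-1,2); z=d['z_map'][uv[:,1].astype(int),uv[:,0].astype(int)]
    return np.array(d['position'])+(rays(d,uv)*z[:,None])@np.array(d['rotation']).T
E
python3 - <<'E'
from h import *
for n in('scene','side','wrist'):
    d=grab(n); cv2.imwrite(f'pics/{n}0.png',d['pixels']); print(n,d['position'],d['k1'],np.round(d['rotation'],2).tolist())
s=readout.observe();print(s['clock'],s['position'],s['ee_rot'],s['force'],s['width'],arm.tcp_to_grasp)
E
```

```text
scene [1.53739578 0.67998976 0.78157765] -0.13747982088596897 [0.63, 1.07, 1.9]
side [ 0.40193981 -0.91137     0.67690028] -0.01568221773319033 [1.03, -0.07, -0.09]
wrist [0.15963679 0.60987467 0.38408357] -0.041630616573377535 [-0.28, -0.18, 1.17]
0.15 [0.2368299  0.57798864 0.2261307 ] [-6.06948071e-01 -3.08229365e+00  1.90926107e-03] [-0.17945754  0.09085724 -0.07991211] 1.0018954919866252 -0.0188
```

View pics/scene0.png

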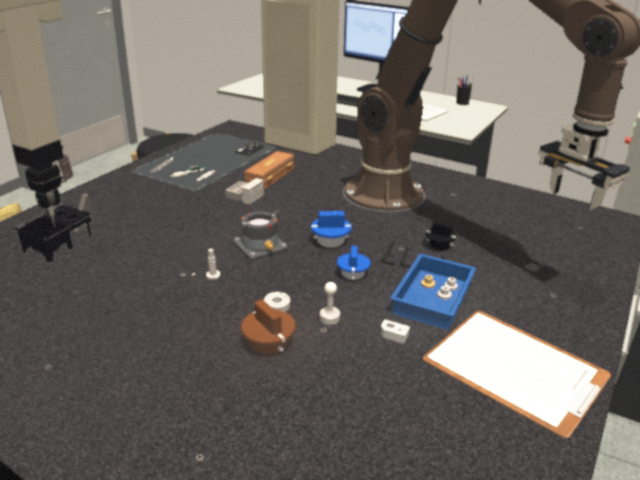

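View pics/side0.png

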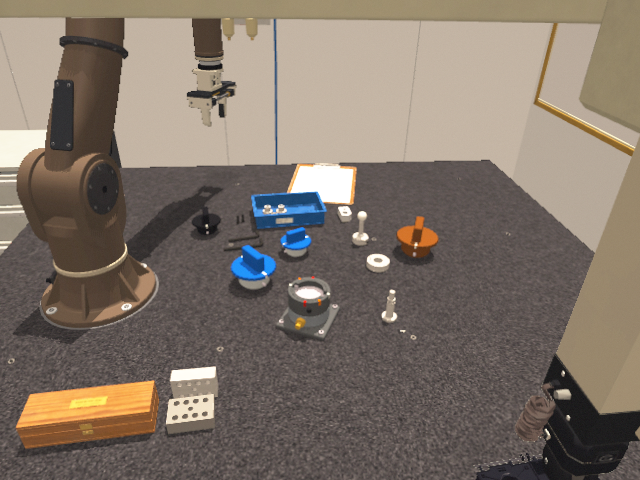

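Scene shows lid candidates: large blue (331,228), small blue (353,263), black (440,236) and brown (268,327). The smaller blue one is the target; side view has it at (296,242). The housing is at scene (260,233), side (309,302). Next I'll measure both and take one close crop.

```bash
python3 - <<'E'
s=open('h.py').read()
s=s.replace("d['name']=n;","d['name']=n; d['rotation']=cv2.Rodrigues(np.array(d['rotation'],float))[0];")
open('h.py','w').write(s)
E
python3 - <<'E'
from h import *
box={'scene':dict(lid=(325,240,385,290),big=(305,205,355,250),hou=(230,205,290,258)),'side':dict(lid=(275,222,318,262),big=(225,240,280,292),hou=(272,270,345,335))}
crops=[]
for n in('scene','side'):
    d=grab(n); hsv=cv2.cvtColor(d['pixels'],cv2.COLOR_BGR2HSV)
    blue=cv2.inRange(hsv,(105,150,60),(130,255,255))
    for k in('lid','big'):
        x0,y0,x1,y1=box[n][k]; v,u=np.nonzero(blue[y0:y1,x0:x1]); uv=np.c_[u+x0,v+y0]
        P=by_depth(d,uv); P=P[(P[:,2]>.0)&(P[:,2]<.12)]
        fl=P[(P[:,2]>.028)&(P[:,2]<.041)]; bar=P[(P[:,2]>.06)]
        print(n,k,len(P),'zmax',np.percentile(P[:,2],[1,50,99]).round(3),'flange ext',np.percentile(fl[:,:2],[1,99],axis=0).round(3).tolist() if len(fl) else'', 'bar mean',bar.mean(0).round(4) if len(bar) else '')
        if len(bar)>8:
            (c,sz,a)=cv2.minAreaRect((bar[:,:2]*1000).astype(np.float32)); print('  bar rect mm',np.round(c,1),np.round(sz,1),round(a,1))
    x0,y0,x1,y1=box[n]['hou']; 
    g=np.mgrid[y0:y1,x0:x1].reshape(2,-1); uv=g[::-1].T; P=by_depth(d,uv)
    rim=P[(P[:,2]>.074)&(P[:,2]<.086)]; (c,r)=cv2.minEnclosingCircle((rim[:,:2]*1000).astype(np.float32)); print(n,'rim',len(rim),c,r,rim.mean(0))
    col=hsv[uv[:,1],uv[:,0]].astype(int); 
    top=(P[:,2]>.072)&(P[:,2]<.088)
    for nm,m in dict(white=(col[:,1]<40)&(col[:,2]>190),orange=(col[:,0]>8)&(col[:,0]<22)&(col[:,1]>150)&(col[:,2]>120),red=((col[:,0]<6)|(col[:,0]>174))&(col[:,1]>120)&(col[:,2]>80)).items():
        im=np.zeros(d['pixels'].shape[:2],np.uint8); q=uv[m]; im[q[:,1],q[:,0]]=255
        nn,_,st,ce=cv2.connectedComponentsWithStats(im)
        for i in range(1,nn):
            if st[i,4]>1: print('  ',nm,st[i,4],ce[i].round(1),on_plane(d,ce[i],.08)[0].round(4),'dz',by_depth(d,ce[i].round())[0].round(3))
    x0,y0,x1,y1={'scene':(225,195,395,295),'side':(220,215,350,340)}[n]
    crops.append(cv2.resize(d['pixels'][y0:y1,x0:x1],(400,int(400*(y1-y0)/(x1-x0))),interpolation=cv2.INTER_CUBIC))
H=max(c.shape[0] for c in crops); cv2.imwrite('pics/crop1.png',np.hstack([cv2.copyMakeBorder(c,0,H-c.shape[0],0,0,0) for c in crops]))
E
```

```text
scene lid 517 zmax [0.009 0.04  0.072] flange ext [[0.43, 0.102], [0.506, 0.178]] bar mean [0.4738 0.1419 0.0677]
  bar rect mm [469.  139.6] [57.1 14.9] 24.9
scene big 774 zmax [0.045 0.056 0.092] flange ext  bar mean [0.3685 0.0208 0.0781]
  bar rect mm [395.3  74.4] [181.5  64.9] 60.6
scene rim 396 (479.1647033691406, -131.71595764160156) 47.59199905395508 [ 0.48245986 -0.13049463  0.08076643]
   white 88 [258.8 221.7] [ 0.4871 -0.1256  0.08  ] dz [ 0.466 -0.142  0.065]
   orange 19 [268.5 244.9] [ 0.5694 -0.0365  0.08  ] dz [ 0.507 -0.081  0.035]
   red 6 [269.5 226. ] [ 0.4911 -0.0893  0.08  ] dz [ 0.485 -0.092  0.076]
side lid 472 zmax [0.001 0.038 0.069] flange ext [[0.427, 0.101], [0.505, 0.164]] bar mean [0.4642 0.1374 0.0651]
  bar rect mm [465.2 139.2] [49.9 15.8] 28.4
side big 666 zmax [0.041 0.052 0.089] flange ext [[0.371, -0.032], [0.375, -0.026]] bar mean [0.3571 0.0041 0.077 ]
  bar rect mm [357.2  13.2] [22.9 66.8] 33.7
side rim 609 (476.6619873046875, -130.40005493164062) 46.87186813354492 [ 0.47534905 -0.13461716  0.07953423]
   white 6 [290.  284.5] [ 0.4383 -0.1116  0.08  ] dz [ 0.438 -0.111  0.081]
   white 252 [308.9 292.5] [ 0.4761 -0.1425  0.08  ] dz [ 0.478 -0.12   0.064]
   white 8 [327.9 293.1] [ 0.5152 -0.1479  0.08  ] dz [ 0.515 -0.15   0.082]
   white 9 [334.8 306. ] [ 0.5238 -0.1906  0.08  ] dz [ 0.537 -0.113  0.016]
   white 12 [280.3 320.8] [ 0.4135 -0.226   0.08  ] dz [ 0.414 -0.154  0.017]
   white 17 [321.  331.4] [ 0.488  -0.2618  0.08  ] dz [ 0.497 -0.191  0.016]
   orange 6 [299.2 278.2] [ 0.4594 -0.0904  0.08  ] dz [ 0.459 -0.092  0.082]
   orange 16 [319.1 301.8] [ 0.4938 -0.1746  0.08  ] dz [ 0.494 -0.172  0.077]
   orange 74 [299.6 322.8] [ 0.4499 -0.2346  0.08  ] dz [ 0.454 -0.183  0.034]
   red 8 [312.5 277. ] [ 0.4888 -0.0884  0.08  ] dz [ 0.488 -0.089  0.081]
   red 22 [304.2 303. ] [ 0.4635 -0.1761  0.08  ] dz [ 0.463 -0.175  0.079]
```

View pics/crop1.png

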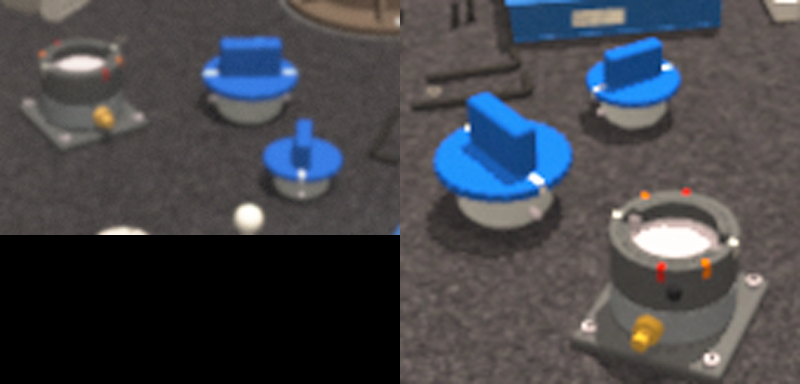

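The crop confirms the small blue lid, with white marks at the ends of its bar. Lid axis is about (0.467, 0.139), bar at about 27°. Rim centre is about (0.477, −0.130), with the white marks on a line at −25°; orange and red fall at −68° and −106°, which matches. Moving over the lid now.

```bash
python3 -m creep '[[-0.79,-0.66,0,0,1],[-0.79,-0.66,0,0,1],[-0.79,-0.66,0,0,1],[-0.79,-0.66,0,0,1],[-0.79,-0.66,0,0,1],[-0.79,-0.66,0,0,1],[-0.79,-0.66,0,0,1],[-0.79,-0.66,0,0,1],[-0.79,-0.66,0,0,1],[-0.79,-0.66,0,0,1],[-0.79,-0.66,0,0,1],[-0.79,-0.66,0,0,1]]' 45
python3 -m creep '[[0,0,0,-1,1],[0,0,0,-1,1],[0,0,0,-1,1],[0,0,0,-1,1],[0,0,0,-1,1],[0,0,0,-1,1],[0,0,0,-1,1],[0,0,0,-1,1],[0,0,0,-1,1],[0,0,0,-1,1],[0,0,0,-1,1],[0,0,0,-1,1]]'
cat >> h.py <<'E'
def tool():
    s=readout.observe(); R=cv2.Rodrigues(np.array(s['ee_rot'],float))[0]; return s,R
def show():
    s,R=tool(); print('t',round(s['clock'],2),'tcp',np.round(s['position'],4),'y ang',round(np.degrees(np.arctan2(R[1,1],R[0,1])),2),'tilt',np.round(R[:2,2],4),'F',np.round(s['force'],1),'T',np.round(s['ft_torque'],2),'w',round(s['width'],3),'g',round(float(np.max(s['gripper_force'])),1),'q7',round(s['joints'][6],2))
    return s,R
def bar(d,ztop=.067,box=None):
    """lid blue: bar-top centre and axis angle, flange centre, from depth + rays"""
    hsv=cv2.cvtColor(d['pixels'],cv2.COLOR_BGR2HSV); m=cv2.inRange(hsv,(105,130,50),(130,255,255))
    return m
E
python3 - <<'E'
from h import *
show(); d=grab('wrist'); cv2.imwrite('pics/w1.png',d['pixels'])
print(d['position'])
E
```

```text
clock: 1.75
position: [0.4682, 0.1402, 0.2269]
ee_rot: [0.607, 3.082, 0.001]
force: [-0.0, -0.1, 0.9]
width: 0.998
gripper_force: 0.0
clock: 3.25
position: [0.4676, 0.1414, 0.2267]
ee_rot: [0.703, -3.062, -0.0]
force: [-0.2, 0.2, -0.2]
width: 0.999
gripper_force: 0.0
t 3.25 tcp [0.4676 0.1414 0.2267] y ang 115.85 tilt [-0.  0.] F [-0.2  0.2 -0.2] T [ 0.12  0.03 -0.02] w 0.999 g 0.0 q7 1.65
[0.39254453 0.10515176 0.38478762]
```

View pics/w1.png

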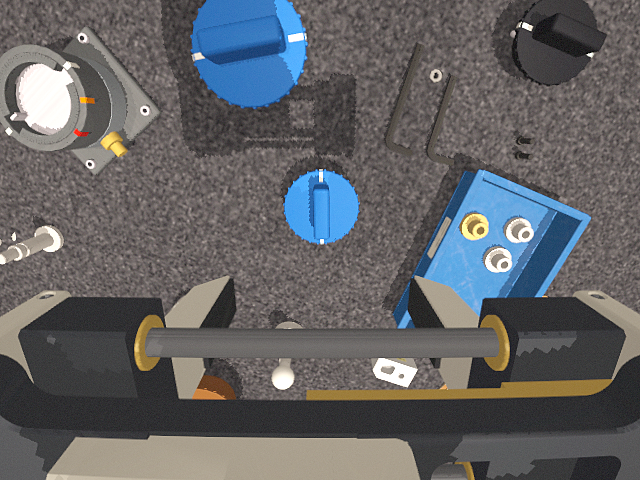

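The wrist view shows the small blue lid at (321,206) with white marks at (321,175) and (322,241). The housing is at upper left (45,95). Measuring both.

```bash
python3 - <<'E'
from h import *
d=load('wrist'); hsv=cv2.cvtColor(d['pixels'],cv2.COLOR_BGR2HSV)
b=np.zeros((480,640),np.uint8); b[160:255,275:370]=cv2.inRange(hsv,(100,120,50),(130,255,255))[160:255,275:370]
w=np.zeros_like(b); w[160:255,300:342]=cv2.inRange(hsv,(0,0,180),(180,60,255))[160:255,300:342]
n,_,st,ce=cv2.connectedComponentsWithStats(w)
pts=[ce[i] for i in range(1,n) if st[i,4]>8]; print(pts,[by_depth(d,np.round(p))[0].round(3) for p in pts])
Q=on_plane(d,pts,.037); print(Q.round(4),Q.mean(0).round(4))
if len(Q)==2: v=Q[1]-Q[0]; print('ang',np.degrees(np.arctan2(v[1],v[0])),np.linalg.norm(v))
c=max(cv2.findContours(b|w,cv2.RETR_EXTERNAL,cv2.CHAIN_APPROX_NONE)[0],key=cv2.contourArea).reshape(-1,2)
P=on_plane(d,c,.037); cc,r=cv2.minEnclosingCircle((P[:,:2]*1000).astype(np.float32)); print('flange',cc,r)
e=cv2.fitEllipse((P[:,:2]*1000).astype(np.float32)); print(e)
P=by_depth(d,np.argwhere(b)[:,::-1]); t=P[P[:,2]>.06]; print('bar',cv2.minAreaRect((t[:,:2]*1000).astype(np.float32)),np.median(t[:,2]),t.mean(0))
# housing rim colours
for nm,lo,hi in(('white',(0,0,190),(180,50,255)),('orange',(8,150,120),(20,255,255)),('red',(0,150,80),(6,255,255))):
    m=cv2.inRange(hsv,lo,hi)[:180,:170]; n,_,st,ce=cv2.connectedComponentsWithStats(m)
    for i in range(1,n):
        if st[i,4]>8: print(nm,st[i,4],ce[i].round(1),on_plane(d,ce[i],.08)[0].round(4),by_depth(d,ce[i].round())[0].round(3))
E
```

```text
[array([320.5, 176.5]), array([321.5, 241. ])] [array([0.435, 0.124, 0.038]), array([0.498, 0.157, 0.038])]
[[0.4357 0.1248 0.037 ]
 [0.4988 0.1564 0.037 ]] [0.4672 0.1406 0.037 ]
ang 26.650910755213296 0.07057383631948551
flange (465.2657470703125, 139.51002502441406) 41.25339126586914
((465.0631103515625, 139.46823120117188), (79.16727447509766, 79.85081481933594), 113.04994201660156)
bar ((440.331787109375, 127.3927993774414), (105.3953857421875, 15.948616027832031), 26.167339324951172) 0.0667767745718488 [0.461757   0.1379546  0.07597729]
white 62 [82.3 37.4] [ 0.4114 -0.107   0.08  ] [ 0.415 -0.153  0.014]
white 3010 [45.2 97. ] [ 0.4713 -0.1256  0.08  ] [ 0.476 -0.14   0.062]
white 64 [144.4 110.4] [ 0.4448 -0.0408  0.08  ] [ 0.456 -0.072  0.015]
white 29 [ 13. 116.] [ 0.4997 -0.15    0.08  ] [ 0.502 -0.155  0.074]
white 35 [  8.4 130.7] [ 0.5145 -0.1517  0.08  ] [ 0.514 -0.151  0.082]
white 52 [ 90. 164.] [ 0.5111 -0.0734  0.08  ] [ 0.536 -0.111  0.016]
orange 54 [88.8 99.7] [ 0.4571 -0.0886  0.08  ] [ 0.458 -0.09   0.077]
orange 33 [119.7 139.5] [ 0.478  -0.0538  0.08  ] [ 0.492 -0.081  0.027]
red 61 [ 80.2 132.7] [ 0.4877 -0.0887  0.08  ] [ 0.488 -0.089  0.079]
```

```bash
python3 -m creep '[[0.05,0,0.7,-0.15,1],[0,0,0.8,0,1],[0,0,0.8,0,1],[0,0,0.8,0,1],[0,0,0.7,0,1],[0,0,0.5,0,1],[0,0,0.3,0,1],[0,0,0,0,1],[0,0,0,0,1]]' 50
python3 -c "
from h import *
show()"
```

```text
clock: 4.42
position: [0.4664, 0.1408, 0.0434]
ee_rot: [-0.715, 3.058, 0.0]
force: [-0.1, -0.8, -0.2]
width: 1.0
gripper_force: 0.0
t 4.42 tcp [0.4664 0.1408 0.0434] y ang 116.31 tilt [0.001  0.0004] F [-0.1 -0.8 -0.2] T [0.04 0.02 0.02] w 1.0 g 0.0 q7 1.7
```

```bash
python3 -m creep '[[0,0,0.06,0,1],[0,0,0,0,0],[0,0,0,0,0],[0,0,0,0,0],[0,0,0,0,0],[0,0,0,0,0],[0,0,0,0,0],[0,0,0,0,0],[0,0,0,0,0]]' 55
python3 -c "
from h import *
show()"
```

```text
clock: 5.55
position: [0.4659, 0.1406, 0.0403]
ee_rot: [-0.715, 3.059, -0.0]
force: [0.6, -0.6, 1.0]
width: 0.179
gripper_force: 0.7
t 5.55 tcp [0.4659 0.1406 0.0403] y ang 116.32 tilt [ 0. -0.] F [ 0.6 -0.6  1. ] T [-0.21 -0.07 -0.03] w 0.179 g 0.7 q7 1.7
```

```bash
python3 -m creep '[[0,0,0,0,0],[0,0,0,0,0],[0,0,0,0,0]]' 55
python3 -c "
from h import *
show()"
python3 -m creep '[[0,0,-0.3,0,0],[0,0,-0.5,0,0],[0,0,-0.6,0,0],[0,0,-0.6,0,0],[0,0,-0.6,0,0],[0,0,-0.4,0,0],[0,0,0,0,0]]'
python3 -c "
from h import *
show()"
```

```text
clock: 5.92
position: [0.4658, 0.1406, 0.0403]
ee_rot: [0.715, -3.059, -0.0]
force: [-0.2, -0.9, -1.7]
width: 0.169
gripper_force: 55.0
t 5.92 tcp [0.4658 0.1406 0.0403] y ang 116.32 tilt [-0.0001 -0.    ] F [-0.2 -0.9 -1.7] T [0.06 0.02 0.  ] w 0.169 g 55.0 q7 1.7
clock: 6.8
position: [0.4667, 0.1409, 0.162]
ee_rot: [-0.715, 3.056, 0.001]
force: [0.2, 0.1, -1.6]
width: 0.168
gripper_force: 55.0
t 6.8 tcp [0.4667 0.1409 0.162 ] y ang 116.32 tilt [0.0028 0.0013] F [ 0.2  0.1 -1.6] T [ 0.04  0.01 -0.01] w 0.168 g 55.0 q7 1.67
```

```bash
python3 -m creep '[[0.127,-0.647,0,0,0],[0.127,-0.647,0,0,0],[0.127,-0.647,0,0,0],[0.127,-0.647,0,0,0],[0.127,-0.647,0,0,0],[0.127,-0.647,0,0,0],[0.127,-0.647,0,0,0],[0.127,-0.647,0,0,0],[0.127,-0.647,0,0,0],[0.127,-0.647,0,0,0],[0.127,-0.647,0,0,0],[0.127,-0.647,0,0,0]]'
python3 -m creep '[[0,0,0,1,0],[0,0,0,1,0],[0,0,0,1,0],[0,0,0,1,0],[0,0,0,1,0],[0,0,0,1,0],[0,0,0,1,0],[0,0,0,1,0],[0,0,0,1,0],[0,0,0,1,0],[0,0,0,1,0],[0,0,0,1,0]]'
python3 -m creep '[[0,0,0,0.8,0],[0,0,0,0,0],[0,0,0,0,0]]'
python3 - <<'E'
from h import *
show(); d=grab('wrist'); cv2.imwrite('pics/w2.png',d['pixels'])
E
```

```text
clock: 8.3
position: [0.5486, -0.1655, 0.1595]
ee_rot: [0.715, -3.058, -0.001]
force: [0.9, 0.7, -1.5]
width: 0.172
gripper_force: 55.0
clock: 9.8
position: [0.5484, -0.1646, 0.1595]
ee_rot: [-0.594, -3.084, 0.0]
force: [1.1, 0.3, -2.4]
width: 0.173
gripper_force: 55.0
clock: 10.18
position: [0.5487, -0.1647, 0.16]
ee_rot: [-0.675, -3.068, 0.0]
force: [-0.0, -0.2, -1.4]
width: 0.17
gripper_force: 55.0
t 10.18 tcp [ 0.5487 -0.1647  0.16  ] y ang 65.19 tilt [-0.0007  0.0001] F [-0.  -0.2 -1.4] T [ 0.02  0.01 -0.02] w 0.17 g 55.0 q7 1.56
```

View pics/w2.png

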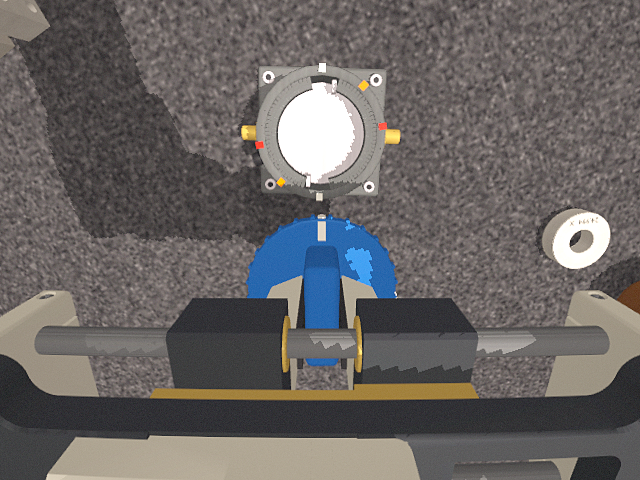

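The lid is held with its white mark at (322,230). On the housing, the white marks are at (322,68) and (319,197), orange at (363,86) and (281,182), red at (382,126) and (260,145). Fitting the rim centre and angle now.

```bash
cat > rim.py <<'E'
from h import *
import sys
d=load('wrist'); hsv=cv2.cvtColor(d['pixels'],cv2.COLOR_BGR2HSV)
def blobs(lo,hi,box,mn=12):
    x0,y0,x1,y1=box; m=cv2.inRange(hsv,lo,hi)[y0:y1,x0:x1]; n,_,st,ce=cv2.connectedComponentsWithStats(m)
    return [(ce[i]+[x0,y0]) for i in range(1,n) if st[i,4]>mn]
W=((0,0,180),(180,60,255)); O=((10,120,120),(24,255,255)); R=((0,150,80),(6,255,255))
pairs={}
for nm,c,bx in(('white',W,((314,62,330,74),(311,190,327,203))),('orange',O,((355,78,372,96),(272,174,290,190))),('red',R,((374,118,392,134),(252,138,268,154)))):
    p=[blobs(*c,b,4) for b in bx]; p=[q[0] for q in p if q]
    Q=on_plane(d,p,.08); print(nm,np.round(p,1).tolist(),Q[:,:2].round(4).tolist(),'depth z',by_depth(d,np.round(p))[:,2].round(3))
    v=Q[0]-Q[-1]; print('   centre',Q.mean(0)[:2].round(4),'ang',np.degrees(np.arctan2(v[1],v[0])).round(1),'dist',np.linalg.norm(v).round(4))
for nm,bx in(('port',((238,122,256,144),(387,126,402,146))),):
    p=[blobs(*O,b)[0] for b in bx]; Q=on_plane(d,p,.036); v=Q[0]-Q[1]; print(nm,Q.mean(0),np.degrees(np.arctan2(v[1],v[0])))
# own lid's mark at its held height (z 0.160-0.0403+0.037)
p=blobs(*W,(312,210,330,246)); s,Rt=tool(); Q=on_plane(d,p,s['position'][2]-.0033); v=Q[0]-s['position']; print('lid mark',p,Q.round(4),'from tcp',v.round(4),np.degrees(np.arctan2(v[1],v[0])))
E
python3 rim.py
```

```text
white [[321.9, 67.4], [318.9, 196.1]] [[0.4381, -0.1133], [0.5143, -0.151]] depth z [0.08 0.08]
   centre [ 0.4762 -0.1322] ang 153.7 dist 0.085
orange [[363.1, 85.2], [280.7, 181.6]] [[0.4593, -0.0931], [0.4934, -0.1712]] depth z [0.081 0.081]
   centre [ 0.4764 -0.1322] ang 113.6 dist 0.0852
red [[382.6, 125.8], [258.8, 144.8]] [[0.4885, -0.0911], [0.4642, -0.1734]] depth z [0.081 0.082]
   centre [ 0.4764 -0.1323] ang 73.6 dist 0.0859
port [ 0.47470203 -0.13109168  0.036     ] -114.61858597358129
lid mark [array([321.24, 216.12]), array([321.48101266, 230.62025316])] [[ 0.5107 -0.1473  0.1568]
 [ 0.5176 -0.1503  0.1568]] from tcp [-0.0381  0.0175 -0.0033] 155.3614868097866
```

```bash
python3 -m creep '[[0.4,0,0,0.38,0],[0.5,0,0,0,0],[0.5,0,0,0,0],[0.4,0,0,0,0],[0.19,0,0,0,0],[0,0,0.4,0,0],[0,0,0.35,0,0],[0,0,0,0,0],[0,0,0,0,0]]'
python3 - <<'E'
from h import *
s,R=show()
o=[]
for n in('side','scene'):
    d=grab(n); hsv=cv2.cvtColor(d['pixels'],cv2.COLOR_BGR2HSV)
    x0,y0,x1,y1={'side':(260,180,370,330),'scene':(215,150,305,260)}[n]
    o.append(cv2.resize(d['pixels'][y0:y1,x0:x1],(400,int(400*(y1-y0)/(x1-x0))),interpolation=cv2.INTER_CUBIC))
    b=np.zeros((480,640),np.uint8); b[y0:y1,x0:x1]=cv2.inRange(hsv,(105,150,40),(130,255,255))[y0:y1,x0:x1]
    v,u=np.nonzero(b); P=by_depth(d,np.c_[u,v]); fz=s['position'][2]-.0403+.037
    f=P[abs(P[:,2]-fz)<.006]; print(n,'flange z expected',fz,len(f)); 
    if len(f)>20: print('  ext',np.percentile(f,[1,99],axis=0).round(4).tolist(),cv2.minEnclosingCircle((f[:,:2]*1000).astype(np.float32)))
    print('  blue cols',u.min(),u.max())
H=max(c.shape[0] for c in o); cv2.imwrite('pics/crop2.png',np.hstack([cv2.copyMakeBorder(c,0,H-c.shape[0],0,0,0) for c in o]))
E
```

```text
clock: 11.35
position: [0.4778, -0.1301, 0.1305]
ee_rot: [0.718, 3.058, -0.0]
force: [0.4, 0.2, -2.5]
width: 0.175
gripper_force: 55.0
t 11.35 tcp [ 0.4778 -0.1301  0.1305] y ang 63.59 tilt [ 0.0001 -0.0002] F [ 0.4  0.2 -2.5] T [-0.04 -0.   -0.01] w 0.175 g 55.0 q7 1.49
side flange z expected 0.12717765460395786 412
  ext [[0.4393, -0.1676, 0.1223], [0.5155, -0.113, 0.1322]] ((477.41119384765625, -130.33216857910156), 40.20671463012695)
  blue cols 260 328
scene flange z expected 0.12717765460395786 174
  ext [[0.451, -0.1587, 0.1253], [0.5203, -0.0918, 0.1325]] ((481.516357421875, -128.02706909179688), 40.94422149658203)
  blue cols 243 274
```

View pics/crop2.png

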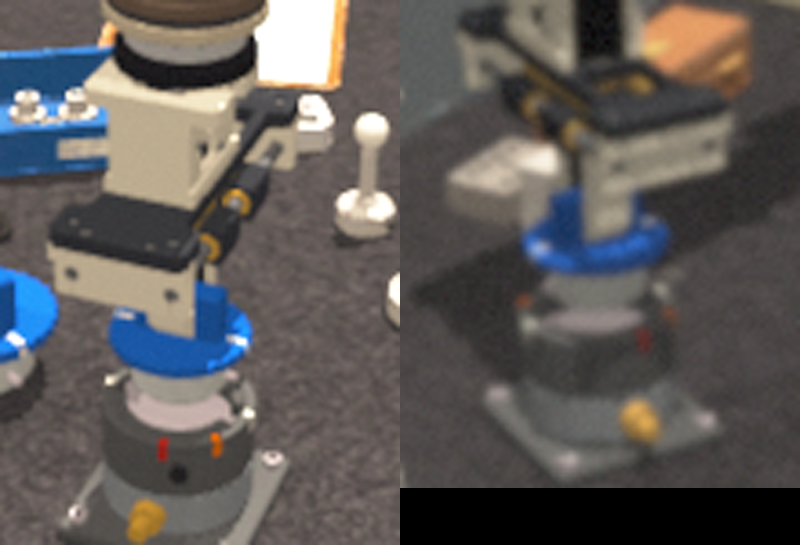

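```bash
python3 -m creep '[[0.01,-0.045,0,0,0],[0,0,0.1,0,0],[0,0,0.1,0,0],[0,0,0,0,0]]'
python3 -c "
from h import *
show()"
python3 -m creep '[[0,0,0.08,0,0],[0,0,0.08,0,0],[0,0,0.08,0,0],[0,0,0,0,0]]'
python3 -c "
from h import *
show()"
```

```text
clock: 11.95
position: [0.476, -0.1311, 0.1219]
ee_rot: [-0.717, -3.058, 0.0]
force: [0.3, -0.1, -1.6]
width: 0.17
gripper_force: 55.0
t 11.95 tcp [ 0.476  -0.1311  0.1219] y ang 63.6 tilt [-0.0008  0.0001] F [ 0.3 -0.1 -1.6] T [0.03 0.01 0.  ] w 0.17 g 55.0 q7 1.5
clock: 12.45
position: [0.4762, -0.1312, 0.1124]
ee_rot: [-0.717, -3.058, 0.0]
force: [0.1, -0.1, -2.0]
width: 0.17
gripper_force: 55.0
t 12.45 tcp [ 0.4762 -0.1312  0.1124] y ang 63.6 tilt [-0.0005  0.0001] F [ 0.1 -0.1 -2. ] T [0.03 0.08 0.04] w 0.17 g 55.0 q7 1.51
```

```bash
python3 -m creep '[[0,0,0.08,0,0],[0,0,0.08,0,0],[0,0,0.08,0,0],[0,0,0,0,0]]'
python3 -c "
from h import *
show()"
python3 -m creep '[[0,0,0.08,0,0],[0,0,0.08,0,0],[0,0,0.08,0,0],[0,0,0,0,0],[0,0,0,0,0]]'
python3 -c "
from h import *
show()"
```

```text
clock: 12.95
position: [0.4763, -0.1313, 0.1029]
ee_rot: [-0.717, -3.058, 0.0]
force: [0.0, -0.8, -2.3]
width: 0.167
gripper_force: 55.0
t 12.95 tcp [ 0.4763 -0.1313  0.1029] y ang 63.6 tilt [-0.0002 -0.0001] F [ 0.  -0.8 -2.3] T [-0.07 -0.08  0.02] w 0.167 g 55.0 q7 1.52
clock: 13.58
position: [0.4765, -0.1313, 0.0936]
ee_rot: [0.717, 3.058, -0.0]
force: [-0.4, -0.2, 4.5]
width: 0.169
gripper_force: 55.0
t 13.57 tcp [ 0.4765 -0.1313  0.0936] y ang 63.6 tilt [ 0.0003 -0.0001] F [-0.4 -0.2  4.5] T [-0.03  0.1  -0.06] w 0.169 g 55.0 q7 1.53
```

```bash
python3 -m creep '[[0,0,0.035,0,0],[0,0,0,0,0],[0,0,0,0.3,0],[0,0,0,0.5,0],[0,0,0,0.5,0],[0,0,0,0.5,0],[0,0,0,0.5,0],[0,0,0,0.5,0],[0,0,0,0,0]]' 60
python3 -c "
from h import *
show()"
```

```text
clock: 14.7
position: [0.4765, -0.1312, 0.0921]
ee_rot: [1.013, 2.974, 0.0]
force: [1.5, -0.3, 4.2]
width: 0.174
gripper_force: 60.0
t 14.7 tcp [ 0.4765 -0.1312  0.0921] y ang 52.37 tilt [ 0.0002 -0.0001] F [ 1.5 -0.3  4.2] T [-0.11 -0.24  0.08] w 0.174 g 60.0 q7 1.37
```

```bash
python3 -m creep '[[0,0,0,0.6,0],[0,0,0,0.6,0],[0,0,0,0.6,0],[0,0,0,0.6,0],[0,0,0,0.6,0],[0,0,0,0.6,0],[0,0,0,0.6,0],[0,0,0,0.6,0],[0,0,0,0.6,0],[0,0,0,0.6,0],[0,0,0,0.6,0],[0,0,0,0,0]]'
python3 - <<'E'
from h import *
s,R=show()
o=[]
for n in('side','wrist'):
    d=grab(n)
    x0,y0,x1,y1={'side':(260,220,360,340),'wrist':(200,100,440,388)}[n]
    o.append(cv2.resize(d['pixels'][y0:y1,x0:x1],(400,480),interpolation=cv2.INTER_CUBIC))
cv2.imwrite('pics/crop3.png',np.hstack(o))
E
```

```text
clock: 16.2
position: [0.4762, -0.1313, 0.0921]
ee_rot: [-1.666, -2.663, 0.0]
force: [1.0, -1.4, 4.1]
width: 0.172
gripper_force: 60.0
t 16.2 tcp [ 0.4762 -0.1313  0.0921] y ang 25.95 tilt [-0.0002 -0.0001] F [ 1.  -1.4  4.1] T [-0.38 -0.06  0.09] w 0.172 g 60.0 q7 1.0
```

View pics/crop3.png

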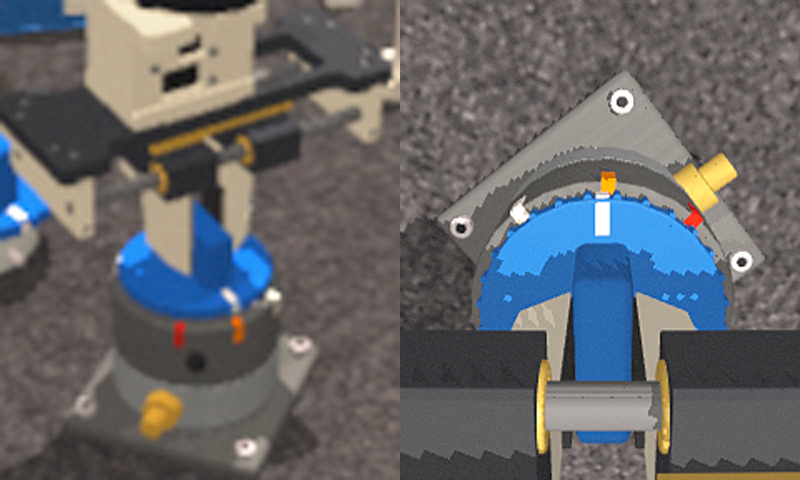

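In the wrist crop, the lid's white mark (602,218) sits just short of the orange mark (608,183). I'll add the remaining ~2.3° and then measure.

```bash
python3 -m creep '[[0,0,0,0.3,0],[0,0,0,0.3,0],[0,0,0,0,0],[0,0,0,0,0]]'
cat > chk.py <<'E'
from h import *
s,R=show(); d=grab('wrist'); hsv=cv2.cvtColor(d['pixels'],cv2.COLOR_BGR2HSV); c=np.array([.4764,-.1318])
def big(lo,hi,b):
    x0,y0,x1,y1=b; n,_,st,ce=cv2.connectedComponentsWithStats(cv2.inRange(hsv,lo,hi)[y0:y1,x0:x1]); i=1+np.argmax(st[1:,4]); return ce[i]+[x0,y0],st[i]
for nm,lo,hi,b,z in(('orange',(10,120,120),(24,255,255),(305,195,345,216),.08),('lidwhite',(0,0,180),(180,60,255),(308,215,336,245),s['position'][2]-.0033)):
    p,st=big(lo,hi,b); Q=on_plane(d,p,z)[0]; v=Q[:2]-c; print(nm,p.round(1),st,Q.round(4),'r',np.linalg.norm(v).round(4),'ang',np.degrees(np.arctan2(v[1],v[0])).round(1))
E
python3 chk.py
```

```text
clock: 16.8
position: [0.4763, -0.1313, 0.0921]
ee_rot: [-1.72, -2.629, 0.0]
force: [-1.0, -2.2, 4.5]
width: 0.172
gripper_force: 60.0
t 16.8 tcp [ 0.4763 -0.1313  0.0921] y ang 23.61 tilt [-0.0001 -0.    ] F [-1.  -2.2  4.5] T [-0.47  0.    0.07] w 0.172 g 60.0 q7 0.97
orange [321.  208.6] [ 12   8   9  13 110] [ 0.4585 -0.0915  0.08  ] r 0.0441 ang 113.9
lidwhite [321.  230.8] [  9   6   9  21 180] [ 0.4623 -0.1001  0.0888] r 0.0347 ang 114.0
```

```bash
python3 -m creep '[[0,0,0,0,0],[0,0,0,0,0],[0,0,0,0,0],[0,0,0,0,0]]'; python3 chk.py; python3 -c "
from h import *
print(sign_off())"
```

```text
clock: 17.35
position: [0.4763, -0.1313, 0.0921]
ee_rot: [-1.72, -2.629, -0.0]
force: [-0.8, -1.9, 4.7]
width: 0.17
gripper_force: 60.0
t 17.35 tcp [ 0.4763 -0.1313  0.0921] y ang 23.59 tilt [-0.  0.] F [-0.8 -1.9  4.7] T [-0.47  0.06  0.07] w 0.17 g 60.0 q7 0.97
orange [321.  208.6] [ 12   8   9  13 110] [ 0.4586 -0.0914  0.08  ] r 0.0441 ang 113.9
lidwhite [321.  230.8] [  9   6   9  21 179] [ 0.4623 -0.1001  0.0888] r 0.0347 ang 113.9
the job is handed in; nothing more can be done
None
```

The small blue lid is in the housing, pressed down and twisted clockwise until its white mark lined up with the orange mark (both measured at 113.9°); I handed the job in at 17.4 s with the lid still gripped at 60 N.

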